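# Close up the bottle rack and clamp its stop

## Task

One bottle has gone from the rack, somebody has left a glass in its place, and the two bottles that remain stand loose. Set the stray glass down, standing as it is, on a free part of the tray beside the other glasses. Release the sliding stop's clamp lever, slide the stop along until the bottles stand close together between it and the fixed end with no play left, and swing the lever fully back so that the stop is clamped again. Keep the bottles upright and leave everything else where it is.

Things in the scene. Friction and masses are not known exactly. Their poses are not given: they have to be found in the camera images.
- rack: Bottle rack, fixed: wooden base 150 x 402 x 12 mm, long along its y. Origin: centre of the underside; -x side faces the robot; the +y end (robot's left) has the fixed end plate, top 90 mm above the worktop. Along y run an aluminium guide rail (x = -40 mm, 26 mm wide, top at 34 mm) and the bottle lane (centre x = +25 mm, 73 mm wide between two steel rods with tops at 31 mm).
- rack_lane (a point): Point on the floor of the bottle lane (12 mm above the worktop), in the middle of the rack's length; axes as the rack's. The fixed end's pad face, where the row of bottles ends, is 188 mm from here along +y.
- stop (a joint): Position (m) of the sliding stop along the rack's +y, towards the bottles; 0 = fully back, range 0 to 0.200. The two bottles stand touching each other and both pads when it reads 0.177. It moves easily while the clamp lever is open and is held fast by a brake while the lever is closed.
- stop_face (a point): Middle of the stop's pad face (62 mm wide, 56 mm tall), 48 mm above the worktop, on the lane's middle line; it looks along the rack's +y at the bottles. Axes as the rack's. Behind it (towards -y): 4 mm pad, 8 mm steel plate (top 85 mm above the worktop), then the saddle.
- saddle_top (a point): Centre of the top of the stop's black saddle on the guide rail: block 40 (x) x 56 mm (y), from 36 to 56.5 mm above the worktop, its cheeks beside the rail down to 18 mm. 40 mm behind the stop's face, 65 mm to the rack's -x. Grip it across x or push its rear (-y) end, 28 mm from here. The lever's hub (30 mm wide, 16 mm tall) stands on it, 2 mm behind this point.
- clamp (a joint): Angle (rad) of the clamp lever about its upright axis: 0 = clamped, lever along the rail pointing to the rack's -y; 1.571 = fully open, pointing to the rack's -x (towards the robot). It opens clockwise seen from above. The brake grips from about 0.5 downwards and is fully on at 0; the lever stays where it is left.
- clamp_axis (a point): Point on the lever's upright axis, at the top of its hub, 73 mm above the worktop. Its axes turn with the lever: -y points along the lever from hub to knob.
- clamp_knob (a point): Centre of the upright black knob at the end of the lever: 18 mm in diameter, 34 mm tall (69 to 104 mm above the worktop), 65 mm from the lever's axis; this point is 86 mm above the worktop. Axes turn with the lever. The arm below it is a round bar 10 mm thick.
- stray_glass: The glass left in the rack's lane between the stop and the first bottle: clear tumbler standing upside down, 69 mm in diameter, 88 mm tall, 0.18 kg. Origin: centre of its underside, z up.
- tray: Veneer tray with paper liner, 345 x 362 mm, 26 mm tall at the rim, fixed on the worktop to the robot's right; flat inside 284 (x) x 270 mm (y), its floor 4 mm above the worktop. Origin: centre of its underside.
- tray_free (a point): Point on the tray's floor in the middle of its free part (a place for the glass), 4 mm above the worktop.
- bottle_0: Glass bottle, round body 68 mm in diameter up to 150 mm, narrowing to a neck 43 mm wide; 258 mm tall, about 0.4 kg. Origin: centre of its underside, z up. One of two alike standing with gaps in the rack's lane; their order varies.
- bottle_1: Glass bottle, round body 68 mm in diameter up to 150 mm, narrowing to a neck 43 mm wide; 258 mm tall, about 0.4 kg. Origin: centre of its underside, z up. One of two alike standing with gaps in the rack's lane; their order varies.
- glass_0: One of four other glasses on the tray, same as the stray one. Origin: centre of its underside.
- glass_1: One of four other glasses on the tray, same as the stray one. Origin: centre of its underside.
- glass_2: One of four other glasses on the tray, same as the stray one. Origin: centre of its underside.
- glass_3: One of four other glasses on the tray, same as the stray one. Origin: centre of its underside.
- small_sign: Small acrylic sign, 30 x 70 x 45 mm, standing near the front edge; to be left alone. Origin: centre of its underside.
Mind the look-alikes: they are no part of the job. Leave any brown look-alike of the stray_glass alone.

How it is judged:
By the outcome, as a careful person would: the job done as asked, in the order asked, and still so for the second after the job is handed in, with the robot touching nothing.
It also fails if it takes over 72 s, if anything falls off the work surface, if the arm or the gripper's body presses on something with over 40 N, if the wrist force passes 120 N, or if a joint passes its speed limit or range.

## Robot

A 6-joint arm with a two-finger parallel gripper is mounted at the origin on a cart in front of the work surface, level with it; the furniture and walls round the work are solid. World frame = base frame: x ahead of the robot, y to its left, z up, the work surface at z = 0. Lengths are in mm, angles in rad, forces in N, time in s.
With the tool pointing down it reaches from about 400 to 825 mm from the base axis. Payload 7 kg.
Tool frame: the origin (TCP) lies at the very end of the fingers, on their centre line; the grasp point (between the pads) lies 19 mm behind it; z points along the fingers, y is the line along which they close (so a half turn about z gives the same grasp; the last joint's range is limited). The gripper opens to 88 mm and grips with 3 to 60 N. Pads are 19 mm wide; open, the fingers measure 130 mm over their backs; the gripper's body (78 mm by 193 mm) begins 47 mm behind the grasp point.
Start: joints at [-1.031, 0.359, 0.012, 0, -1.224, -0.288], TCP at [168.149, -653.698, 196.661] pointing down, gripper open.
Joint ranges: [-3.07, 3.07], [-1.43, 2.12], [-1.02, 1.25], [-3.03, 1.67], [-3.05, -0], [-3.03, 3.03]. Speed limits (rad/s): [2.39, 2.39, 3.01, 3.14, 3.14, 3.14].

## Interface

Orientations are given as a unit quaternion [x, y, z, w].
In Python, from plant import bot gives the robot as it stands. Calls block until the motion is done:
- bot.move_ptp(position, orientation): joint-space move of the TCP to a pose.
- bot.line_to(position, velocity=150, ori=None): straight line of the TCP; ori=None keeps the orientation; velocity is the mean speed in mm/s.
- bot.move_joints(angles): joint-space move.
- bot.move_gripper(opening, force=None): finger opening in mm; force is the grip in N (None keeps the last); returns when the fingers have stopped.
- bot.pause(seconds).
- bot.solve_ik(position, orientation): joint angles nearest the present ones, or None.
- bot.read_state(): the state.
- bot.camera(name): name is "scene" or "top" or "wrist"; returns the picture (400x640x3 uint8, red, green, blue); there is no depth.
- bot.get_calibration(name): a dict with "fx", "fy", "cx", "cy" (pixels), "distortion" ([k1, k2, p1, p2, k3] as OpenCV has them; the pictures are not rectified), "view" (4x4, takes a point from world to camera coordinates); the wrist camera has in their place "T_tool_cam" (4x4, takes a point from camera to tool coordinates, whose origin is the TCP and whose axes are the flange's). Camera axes: x right, y up, looking along -z (the intrinsics and any distortion apply to the point x, -y, -z); pixel columns grow to the right and rows downward; lengths in mm; the calibration is good to about 2 mm. A picture is of the moment at which its call begins: read the wrist's pose just before it. get_calibration takes no time and is no camera call.
A pose or a line that the arm cannot do raises bot.Unreachable and nothing moves.
- bot.close_job(): hands the job in; it is judged then, once.
The state is a dict: "t": time; "joint_pos": joint angles; "qvel": joint speeds; "tau": joint torques, N m; "tcp_pos": TCP position; "eef_rot": TCP orientation; "contact_force": force on the tool from outside, world axes, zero at the start; "moment": the same for the moment, N m; "width": finger opening in mm; "finger_force": force on a finger pad.
Only numpy, scipy, OpenCV 4.12 (cv2) and the standard library are available. Lean on these libraries where they do the work, as an engineer would, in place of code of your own. Each camera call takes 0.05 s, during which the arm holds its last target. There are 200 camera calls.

## Working session

There is one attempt and no reset: what is moved stays moved. The work goes in short steps, each a Python script; the robot and the scene stay as the last script left them, time stands still between calls to the robot, and variables do not carry over. Pictures are saved under pics/ and viewed, at most 10 in all, crops included, and the job is handed in when it is done.

```bash
ls; mkdir -p pics; python3 - <<'E'
from plant import bot
import cv2,numpy as np
np.set_printoptions(precision=3,suppress=True)
for n in("scene","top"):
    im=bot.camera(n); cv2.imwrite(f"pics/{n}0.png",im[:,:,::-1]); print(n,bot.get_calibration(n))
print(bot.get_calibration("wrist")); s=bot.read_state(); print(s)
E
```

```text
pics
scene {'fx': 374.92795711452766, 'fy': 374.92795711452766, 'cx': 320.1590748661442, 'cy': 201.5203592371167, 'distortion': array([-0.089,  0.   ,  0.   ,  0.   ,  0.   ]), 'view': array([[   -0.758,    -0.653,    -0.001,   391.197],
       [    0.39 ,    -0.454,     0.802,  -223.726],
       [   -0.524,     0.607,     0.598, -1611.734],
       [    0.   ,     0.   ,     0.   ,     1.   ]])}
top {'fx': 416.00442461129086, 'fy': 416.00442461129086, 'cx': 316.403003175102, 'cy': 201.79130865412387, 'distortion': array([-0.036,  0.   ,  0.   ,  0.   ,  0.   ]), 'view': array([[   -0.026,    -1.   ,    -0.009,    66.095],
       [    0.983,    -0.027,     0.181,  -486.443],
       [   -0.181,    -0.004,     0.983, -1654.97 ],
       [    0.   ,     0.   ,     0.   ,     1.   ]])}
{'fx': 353.46134116659164, 'fy': 353.46134116659164, 'cx': 324.5389623359133, 'cy': 196.7873043230259, 'distortion': array([-0.043,  0.   ,  0.   ,  0.   ,  0.   ]), 'T_tool_cam': array([[  -0.   ,    0.954,    0.301,   83.971],
       [   1.   ,    0.   ,    0.   ,    0.82 ],
       [   0.   ,    0.301,   -0.954, -187.502],
       [   0.   ,    0.   ,    0.   ,    1.   ]])}
{'t': 0.1, 'joint_pos': array([-1.031,  0.359,  0.011, -0.   , -1.224, -0.288]), 'qvel': array([ 0.   , -0.003,  0.002,  0.   , -0.002, -0.   ]), 'tau': array([ -0.001, -58.416,  29.375,   7.015,   0.01 ,  -0.   ]), 'tcp_pos': array([ 168.017, -653.268,  195.826]), 'eef_rot': array([-0.126,  0.992,  0.001, -0.   ]), 'contact_force': array([-1.164, -0.125,  0.572]), 'moment': array([ 0.004, -0.001, -0.002]), 'finger_force': 0.0, 'width': 87.95471257952818}
```

View pics/scene0.png

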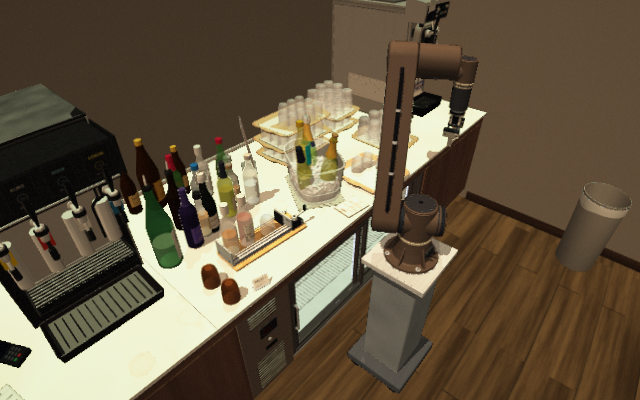

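View pics/top0.png

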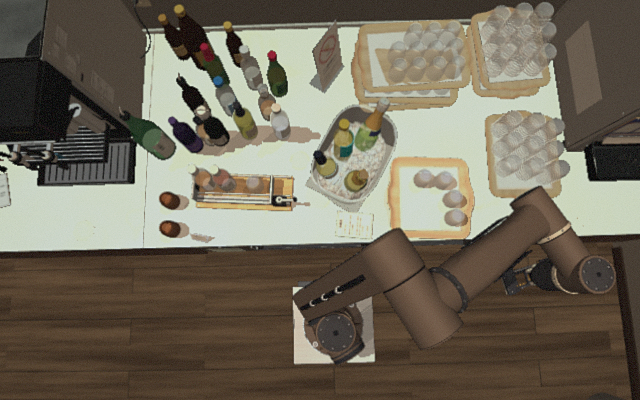

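The top view shows the rack at about (243,192), with bottle tops at (197,175) and (222,178), a clear glass in the lane at (254,184) and the lever at (290,203) pointing to -y. The tray is at (430,197), with four glasses along its far and right sides and free space at the lower left (415,215). The brown tumblers are at (170,200) and (170,228).

Candidates for the stray glass: the clear one in the lane (254,184), the brown look-alikes (170,200) and (170,228), and the tray glasses (424,178), (443,180), (452,198), (455,217). By the description it is the one in the lane. I'll check it in a crop.

```bash
cat > h.py <<'E'
import cv2,numpy as np
from plant import bot
from scipy.spatial.transform import Rotation as R
np.set_printoptions(precision=1,suppress=True)
def cam(n,s=None):
    c=bot.get_calibration(n)
    if n=="wrist":
        T=np.eye(4);T[:3,:3]=R.from_quat(s["eef_rot"]).as_matrix();T[:3,3]=s["tcp_pos"];V=np.linalg.inv(T@c["T_tool_cam"])
    else: V=c["view"]
    K=np.array([[c["fx"],0,c["cx"]],[0,c["fy"],c["cy"]],[0,0,1]]);return K,np.array(c["distortion"]),V
def ray(n,p,z,s=None):
    "pixels -> world points on plane z"
    K,D,V=cam(n,s);u=cv2.undistortPoints(np.array(p,float).reshape(-1,1,2),K,D)[:,0]
    d=np.c_[u[:,0],-u[:,1],-np.ones(len(u))]@V[:3,:3];o=-V[:3,:3].T@V[:3,3]
    return o+d*((z-o[2])/d[:,2])[:,None]
def proj(n,P,s=None):
    K,D,V=cam(n,s);c=np.array(P,float)@V[:3,:3].T+V[:3,3];return cv2.projectPoints(c*[1,-1,-1],np.zeros(3),np.zeros(3),K,D)[0][:,0]
def down(yaw):
    "tool down, finger closing line (tool y) at angle yaw from world x"
    c,s=np.cos(yaw),np.sin(yaw);y=np.array([c,s,0]);z=np.array([0,0,-1.]);x=np.cross(y,z)
    return R.from_matrix(np.c_[x,y,z]).as_quat()
E
python3 - <<'E'
from h import *
im=cv2.imread("pics/top0.png")
a=cv2.resize(im[155:240,150:310],None,fx=5,fy=5,interpolation=cv2.INTER_CUBIC)
cv2.imwrite("pics/crop_rack.png",a)
print(ray("top",[[195,176],[294,176],[294,209],[195,209]],12))
print("tray",ray("top",[[390,157],[468,157],[472,238],[390,238]],26))
print("glasses",ray("top",[[424,178],[443,180],[452,198],[455,217]],88))
print("stray",ray("top",[[254,184]],88))
s=bot.read_state();print(R.from_quat(s["eef_rot"]).as_matrix())
E
```

```text
[[619.6 564.6  12. ]
 [607.3 144.6  12. ]
 [466.2 146.9  12. ]
 [477.6 560.7  12. ]]
tray [[ 674.7 -262.1   26. ]
 [ 665.9 -592.1   26. ]
 [ 323.9 -576.8   26. ]
 [ 333.5 -242.2   26. ]]
glasses [[ 565.3 -382.5   88. ]
 [ 554.9 -458.5   88. ]
 [ 480.3 -488.5   88. ]
 [ 403.6 -494.    88. ]]
stray [[559.8 301.6  88. ]]
[[-1.  -0.2 -0. ]
 [-0.2  1.   0. ]
 [ 0.   0.  -1. ]]
```

View pics/crop_rack.png

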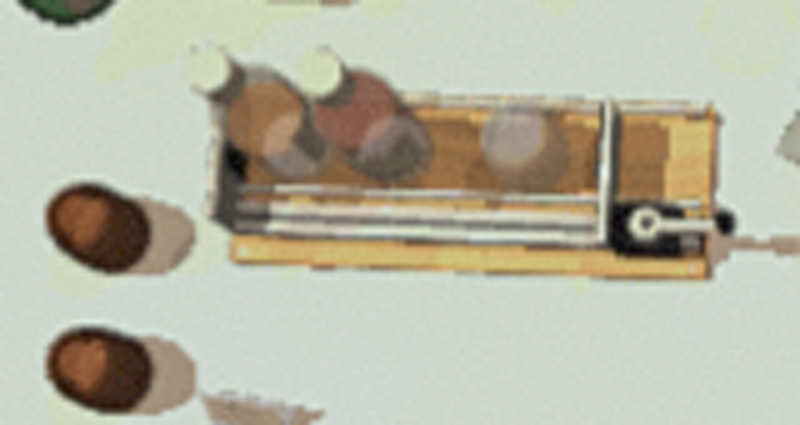

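The crop confirms it: the clear upturned tumbler stands in the lane at crop (515,135), between the stop plate (607,170) and the bottles. The brown tumblers are outside the rack at (100,220) and (100,370). Next is a wrist look from above.

```bash
python3 - <<'E'
from h import *
bot.move_ptp([250,-560,450],bot.read_state()["eef_rot"])
bot.move_ptp([440,0,450],down(np.pi))
bot.move_ptp([510,240,350],down(np.pi))
s=bot.read_state();im=bot.camera("wrist");cv2.imwrite("pics/w1.png",im[:,:,::-1])
import pickle;pickle.dump(s,open("s1.pkl","wb"));print(s["t"],s["tcp_pos"],s["joint_pos"])
E
```

```text
4.3667 [510.3 239.2 351.1] [ 0.8  0.1  0.   0.  -1.5 -0.8]
```

View pics/w1.png

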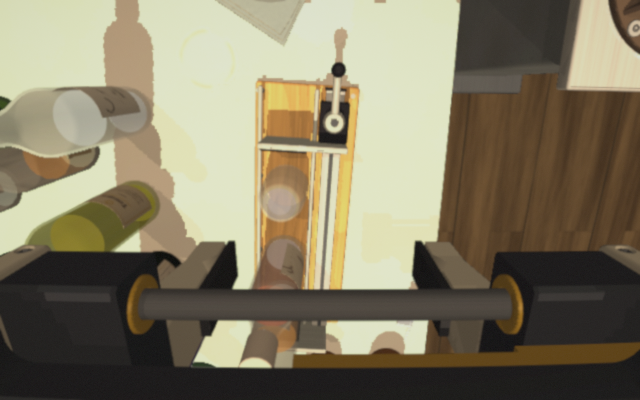

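```bash
python3 - <<'E'
from h import *
im=cv2.imread("pics/w1.png")
cv2.imwrite("pics/w1c.png",cv2.resize(im[55:205,240:370].copy(),None,fx=4,fy=4,interpolation=cv2.INTER_CUBIC) if 0 else cv2.resize(im[55:295,225:385],None,fx=2.5,fy=2.5,interpolation=cv2.INTER_CUBIC))
E
```

```text
(no output)
```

View pics/w1c.png

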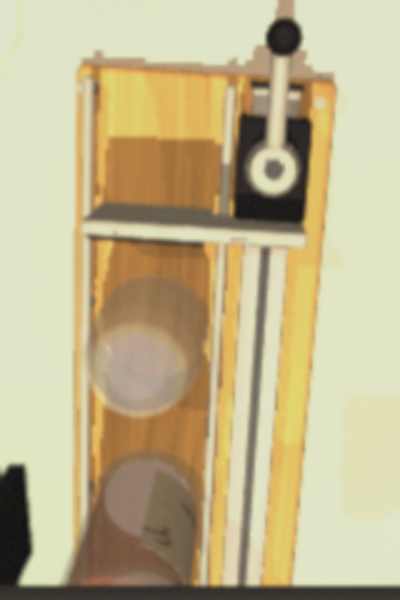

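The crop shows the stray glass with its top disc at (142,370) and rim ring at (150,333). The hub is at (273,168), the knob at (284,37), the plate's top edge from (84,232) to (305,243), and the first bottle's base arc top at (152,455).

```bash
python3 - <<'E'
from h import *
import pickle;s=pickle.load(open("s1.pkl","rb"))
f=lambda p,z:ray("wrist",np.array(p)/2.5+[225,55],z,s)
print("glass top",f([[142,370]],100),"rim",f([[150,333]],12))
print("hub",f([[273,168]],73),"knob",f([[284,37]],104))
e=f([[333,85],[291,585]],12);d=e[1]-e[0];print("front edge",e,"yaw",np.arctan2(-d[0],d[1]))
print("plate top front",f([[84,232],[305,243]],85),"bottle near side",f([[152,455]],12))
ft=ray("top",[[196.4,207.4],[292,210.6]],12);d=ft[0]-ft[1];print(ft,np.arctan2(-d[0],d[1]))
K,D,V=cam("wrist",s);print("cam",-V[:3,:3].T@V[:3,3])
E
```

```text
glass top [[564.3 304.7 100. ]] rim [[569.8 310.1  12. ]]
hub [[495.8 203.2  73. ]] knob [[491.9 139.9 104. ]]
front edge [[460.2 162.3  12. ]
 [479.7 489.4  12. ]] yaw -0.05961722979647518
plate top front [[593.6 234.5  85. ]
 [479.3 240.4  85. ]] bottle near side [[571.3 392.5  12. ]]
[[484.3 555.   12. ]
 [459.7 155.3  12. ]] -0.06128959067800035
cam [508.  157.3 538.5]
```

```bash
python3 - <<'E'
from h import *
q=down(np.pi-.06)
bot.move_gripper(88)
bot.move_ptp([567,307,160],q)
bot.line_to([567,307,43],100)
s=bot.read_state();print(s["contact_force"],s["tcp_pos"])
bot.move_gripper(60,20)
s=bot.read_state();print(s["t"],s["width"],s["finger_force"],s["contact_force"])
if s["width"]>62:
    bot.line_to([567,307,180],120)
    bot.line_to([470,250,330],200)
    s=bot.read_state();im=bot.camera("wrist");cv2.imwrite("pics/w2.png",im[:,:,::-1])
    print(s["t"],s["width"],s["finger_force"],s["contact_force"],s["tcp_pos"])
E
```

```text
[ 0.4 -0.8  0.8] [567.4 307.4  43.8]
7.2583 69.00349348945005 20.00199794769287 [ 4.1 -0.4  2.5]
9.6417 68.42986451088285 19.994801580905914 [ 0.5 -0.5 -2.2] [469.8 250.  328.8]
```

```bash
python3 - <<'E'
from h import *
import pickle
q=down(np.pi-.06)
bot.move_ptp([440,-20,360],q)
bot.move_ptp([430,-365,300],down(np.pi-.06))
s=bot.read_state();im=bot.camera("wrist");cv2.imwrite("pics/w3.png",im[:,:,::-1]);pickle.dump(s,open("s3.pkl","wb"))
print(s["t"],s["width"],s["finger_force"],s["contact_force"],s["tcp_pos"],s["joint_pos"])
E
```

```text
12.0667 68.77739242017316 19.994907081127167 [-0.2  0.8 -2.1] [ 430.8 -364.1  300.2] [-0.4  0.1 -0.1 -0.  -1.4  0.3]
```

View pics/w3.png

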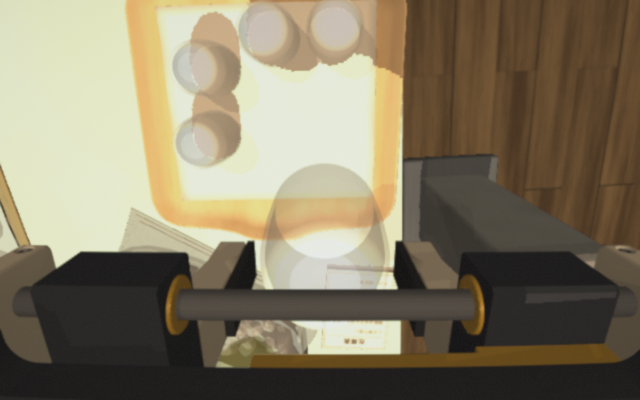

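The picture shows the held glass at about (325,245). On the tray, the glass tops are at (197,68), (200,142), (267,30) and (335,25). The liner's near edge is at row 198 and its front edge at column 378.

```bash
python3 - <<'E'
from h import *
import pickle;s=pickle.load(open("s3.pkl","rb"))
print(ray("wrist",[[267,30],[335,25],[197,68],[200,142]],92,s))
print("liner corner near-left",ray("wrist",[[185,198],[388,198],[375,80],[165,60]],4,s))
E
```

```text
[[ 479.7 -504.5   92. ]
 [ 409.5 -504.9   92. ]
 [ 558.1 -472.3   92. ]
 [ 567.3 -393.7   92. ]]
liner corner near-left [[ 634.3 -303.1    4. ]
 [ 341.7 -285.9    4. ]
 [ 357.5 -448.9    4. ]
 [ 628.3 -491.     4. ]]
```

```bash
python3 - <<'E'
from h import *
import pickle
bot.line_to([430,-370,70],150)
z=38
bot.line_to([430,-370,z],60)
f0=bot.read_state()["contact_force"][2]
while z>33:
    z-=1;bot.line_to([430,-370,z],20);f=bot.read_state()["contact_force"][2]
    print(z,f)
    if f>1.5: break
bot.move_gripper(88,10);bot.pause(.1)
bot.line_to([430,-370,150],150)
bot.move_ptp([430,-370,330],down(np.pi-.06))
s=bot.read_state();im=bot.camera("wrist");cv2.imwrite("pics/w4.png",im[:,:,::-1]);pickle.dump(s,open("s4.pkl","wb"))
print(s["t"],s["width"],s["contact_force"],s["tcp_pos"])
E
```

```text
37 -1.4925578634190932
36 -0.7103825180478439
35 6.325344295762095
17.5917 87.36914402071392 [-0.  -0.2  0.4] [ 429.8 -369.7  329.2]
```

View pics/w4.png

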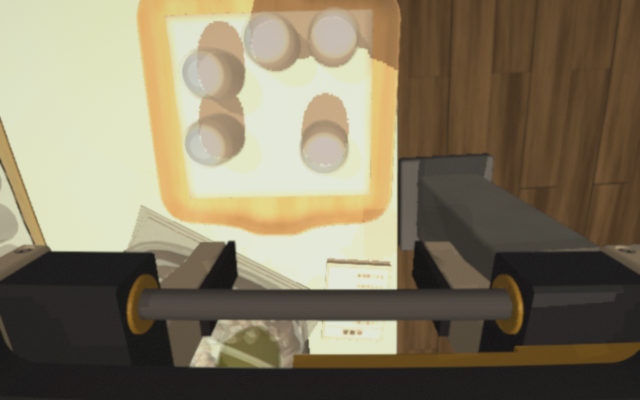

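The stray glass now stands upright on the tray at (324,145), clear of the others. Next is the lever.

```bash
cat >> h.py <<'E'
A=-.06; RX=np.array([np.cos(A),np.sin(A)]); RY=np.array([-np.sin(A),np.cos(A)])
def knob(hub,th,r=65):
    "knob xy, tool quat (closing line tangential)"
    return np.array(hub)-r*(np.cos(th)*RY+np.sin(th)*RX), down(np.pi+A-th)
def swing(hub,ths,z,v=90):
    for th in ths:
        p,q=knob(hub,th);bot.line_to([*p,z],v,q)
        s=bot.read_state();print(round(th,2),s["contact_force"],round(s["width"],1),s["tcp_pos"])
        if np.abs(s["contact_force"]).max()>35: print("stop");break
E
python3 - <<'E'
from h import *
hub=[495.8,203.6];p,q=knob(hub,0)
for th in(0,.8,1.57): pp,qq=knob(hub,th);print(bot.solve_ik([*pp,77],qq))
bot.move_gripper(50)
bot.move_ptp([440,-20,360],down(np.pi+A))
bot.move_ptp([*p,150],q)
s=bot.read_state();im=bot.camera("wrist");cv2.imwrite("pics/w5.png",im[:,:,::-1])
bot.line_to([*p,77],100)
s=bot.read_state();print(s["t"],s["contact_force"],s["tcp_pos"])
bot.move_gripper(10,15)
s=bot.read_state();print(s["t"],s["width"],s["finger_force"],s["contact_force"],s["moment"])
E
```

```text
[ 0.7  0.2 -0.5  0.  -0.9 -0.7]
[ 0.8  0.1 -0.6  0.  -0.8 -1.6]
[ 0.9  0.2 -0.6  0.  -0.8 -2.5]
21.7667 [-0.5  0.5 -0.2] [492.4 138.9  77.6]
22.6167 10.092179692242853 0.0 [-0.4 -0.3  1. ] [-0.  0.  0.]
```

```bash
python3 - <<'E'
from h import *
bot.move_gripper(50);p,q=knob([495.8,203.6],0)
bot.line_to([*p,150],150)
s=bot.read_state();im=bot.camera("wrist");cv2.imwrite("pics/w6.png",im[:,:,::-1])
import pickle;pickle.dump(s,open("s6.pkl","wb"));print(s["t"],s["tcp_pos"])
E
```

```text
24.1 [491.4 138.6 149.3]
```

View pics/w6.png

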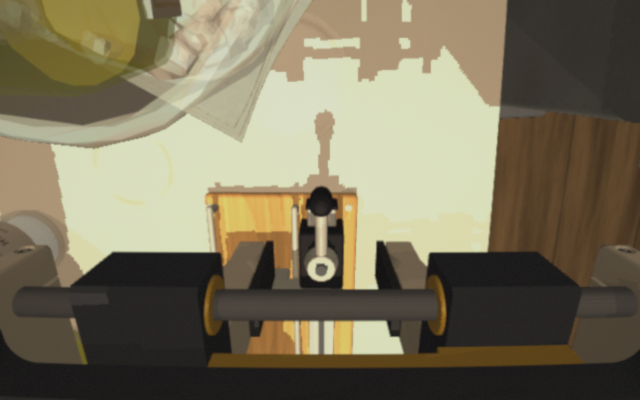

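The knob's top is at about (321,203) and the hub at (321,268). The lever is still closed and centred in x between the fingers, so I must have been off in y.

```bash
python3 - <<'E'
from h import *
import pickle;s=pickle.load(open("s6.pkl","rb"))
print(ray("wrist",[[321,203]],104,s),ray("wrist",[[321,192]],72,s),ray("wrist",[[321,268]],73,s))
s1=pickle.load(open("s1.pkl","rb"))
print(proj("wrist",[[492,139,104],[495.8,203.4,73],[*s["tcp_pos"][:2],77]],s),s["tcp_pos"])
im=cv2.imread("pics/w6.png");print(im[180:225:3,321].tolist())
E
```

```text
[[491.4 134.8 104. ]] [[491.8 136.5  72. ]] [[496.  202.5  73. ]]
[[320.5 208.7]
 [321.3 268.9]
 [321.6 196.5]] [491.4 138.6 149.3]
[[122, 152, 176], [120, 151, 175], [68, 84, 98], [22, 21, 23], [20, 21, 20], [23, 24, 25], [27, 25, 28], [30, 32, 34], [37, 38, 43], [42, 43, 50], [43, 46, 52], [41, 43, 50], [87, 105, 107], [180, 218, 219], [180, 217, 219]]
```

```bash
python3 - <<'E'
from h import *
import pickle;s=pickle.load(open("s6.pkl","rb"))
M=R.from_quat(s["eef_rot"]).as_matrix()
for x in(-9.5,9.5): print(x,proj("wrist",[s["tcp_pos"]+M@[x,y,z] for y,z in((-25,0),(25,0),(25,-30))],s))
print("top knob",ray("top",[[295,199]],104), ray("top",[[279.2,199.4]],73))
a,b=cv2.imread("pics/w5.png"),cv2.imread("pics/w6.png")
for im in(a,b):
    m=(im.max(2)<60).astype(np.uint8);r=m[175:225,300:345];ys,xs=np.nonzero(r);print(xs.mean()+300,ys.mean()+175,ys.min()+175,len(xs))
E
```

```text
-9.5 [[278.1 249.2]
 [363.6 249.1]
 [369.9 275.4]]
9.5 [[276.7 218.8]
 [364.8 218.8]
 [371.5 241. ]]
top knob [[490.7 136.8 104. ]] [[496.8 202.2  73. ]]
322.9100609756098 203.077743902439 187 656
321.00451807228916 203.45030120481928 187 664
```

```bash
python3 - <<'E'
from h import *
hub=[495.8,202.8];p,q=knob(hub,0)
bot.line_to([*p,80],150)
for z in (64,50):
    bot.line_to([*p,z],80);print(z,bot.read_state()["contact_force"])
    bot.move_gripper(12,15)
    s=bot.read_state();print(s["t"],s["width"],s["finger_force"],s["contact_force"],s["moment"])
    if s["width"]>14: break
    bot.move_gripper(50)
E
```

```text
64 [0.4 0.1 0.1]
25.7833 16.050712585445268 15.000258165237028 [ 0.3 -0.2  2. ] [-0.3 -0.2  0. ]
```

The knob was only caught at its rounded top. The real fingertips sit roughly 30 mm above the reported TCP, so I'll regrip deeper.

```bash
python3 - <<'E'
from h import *
hub=[495.8,202.8];p,q=knob(hub,0)
bot.move_gripper(40)
bot.line_to([*p,48],80);print(bot.read_state()["contact_force"])
bot.move_gripper(12,20)
s=bot.read_state();print(s["t"],s["width"],s["finger_force"],s["contact_force"],s["moment"])
if s["width"]>15: swing(hub,np.linspace(.2,1.57,7),48)
print(bot.read_state()["t"])
E
```

```text
[0.6 0.5 0.5]
27.2917 17.019282988254723 20.000468732323498 [0.2 0.5 1.5] [0.  0.1 0. ]
0.2 [-1.3  3.2  1.6] 17.4 [479.1 140.6  48.2]
0.43 [-1.3  4.2 -1.6] 17.1 [465.8 146.3  48.1]
0.66 [ 0.   4.6 -0.9] 17.2 [453.6 154.3  48.1]
0.88 [ 1.2  3.8 -2. ] 17.4 [443.7 165.1  48.1]
1.11 [ 2.2  3.4 -4.2] 16.9 [436.7 178.1  48.1]
1.34 [ 6.   3.  -5.1] 17.0 [432.9 192.4  48.2]
1.57 [ 7.   2.4 -5.7] 17.3 [432.3 206.8  48.2]
29.8917
```

The lever is open and the knob is held against its open limit, so I'll slide the stop by it along the rail, watching the force.

```bash
python3 - <<'E'
from h import *
hub=np.array([495.8,202.8]);p,q=knob(hub,1.571)
d=0;S=[30,90,140,146]+list(np.arange(149,161,3))+list(np.arange(161,180,1))
for d in S:
    bot.line_to([*(p+d*RY),48],80 if d<145 else 30,q)
    s=bot.read_state();fy=s["contact_force"][:2]@RY
    act=(s["tcp_pos"][:2]-p)@RY
    print(d,round(act,1),round(fy,1),s["contact_force"],round(s["width"],1),round(s["t"],1))
    if fy<-14 and d>145 or fy<-25: break
im=bot.camera("top");cv2.imwrite("pics/t2.png",im[:,:,::-1])
E
```

```text
30 29.8 1.1 [ 8.6  0.6 -5. ] 17.2 30.4
90 89.2 -1.2 [ 9.8 -1.8 -4.6] 17.1 31.3
140 139.2 -0.2 [11.3 -0.9 -4.1] 17.4 32.1
146 144.6 -1.6 [10.4 -2.3 -3.4] 17.2 32.4
149 147.0 -4.2 [11.  -4.8 -2.8] 17.0 32.7
152 149.7 -4.9 [12.1 -5.6 -2.4] 17.2 32.9
155 152.5 -4.6 [12.4 -5.3 -1.9] 17.2 33.2
158 155.5 -5.5 [12.1 -6.2 -1.6] 16.6 33.4
161 158.5 -5.0 [12.  -5.7 -1.5] 17.2 33.7
162 159.2 -5.8 [12.2 -6.5 -1.6] 17.1 33.9
163 160.1 -6.4 [12.3 -7.2 -2.4] 17.1 34.2
164 160.5 -7.9 [12.  -8.7 -1. ] 17.1 34.4
165 161.4 -8.3 [13.  -9.1 -1.5] 17.5 34.7
166 162.4 -7.2 [11.7 -7.9  0. ] 17.3 34.9
167 163.3 -8.6 [11.7 -9.3 -1. ] 17.2 35.2
168 164.3 -8.3 [11.7 -9.  -0.6] 17.3 35.4
169 165.3 -8.3 [12.  -9.  -0.2] 17.4 35.7
170 166.0 -9.7 [ 13.1 -10.5   0. ] 17.1 35.9
171 166.1 -11.1 [ 12.8 -11.9   1.1] 17.6 36.2
172 166.2 -13.6 [ 13.7 -14.4   3.3] 17.4 36.4
173 166.3 -16.4 [ 13.6 -17.3   3.9] 17.1 36.7
```

The stop came up firm at 166 mm of travel, against a predicted 168. I'll swing the lever back with a forward bias so the stop can't be dragged away from the bottles before the brake grips.

```bash
python3 - <<'E'
from h import *
hub=np.array([495.8,202.8])
for th in (1.4,1.2,1.0,.8,.65):
    p,q=knob(hub+(166.2+6)*RY,th);bot.line_to([*p,48],80,q)
    s=bot.read_state();f=s["contact_force"][:2]
    k=s["tcp_pos"][:2]-hub; dx=k@RX; est=k@RY+np.sqrt(max(0,65**2-dx**2))
    print(th,"fx,fy",f@RX,f@RY,"fz",s["contact_force"][2],"hub adv",est,k@RY+65*np.cos(th),round(s["width"],1),round(s["t"],1))
E
```

```text
1.4 fx,fy 8.116021108278382 -3.8833498108468856 fz -0.5758192579421588 hub adv 175.21933018275075 169.5436200467519 17.4 37.1
1.2 fx,fy 3.331414575161624 -4.327124674459985 fz 2.6314997466139642 hub adv 170.9252634892198 170.24819799451726 17.4 37.4
1.0 fx,fy -2.4792586059836714 -4.158154962251115 fz 5.425422041630336 hub adv 169.09218981745113 170.48619129349436 17.2 37.8
0.8 fx,fy -6.071399778920321 -7.299994146762963 fz 8.7660997373309 hub adv 167.58450194125476 169.4349295656336 17.3 38.1
0.65 fx,fy -7.212011102982729 -9.84715493839623 fz 12.021275991150322 hub adv 166.73504815784713 168.5024426804917 17.2 38.4
```

```bash
python3 - <<'E'
from h import *
hub=np.array([495.8,202.8])
for th in (.55,.45,.3,.15,0,-.08):
    p,q=knob(hub+(166.2+(7 if th>.2 else 4))*RY,th);bot.line_to([*p,48],60,q)
    s=bot.read_state();f=s["contact_force"][:2]
    k=s["tcp_pos"][:2]-hub; dx=k@RX
    print(th,"fx,fy",f@RX,f@RY,"fz",s["contact_force"][2],"dx",dx,"hub adv",k@RY+np.sqrt(65**2-dx**2),round(s["width"],1),round(s["t"],1))
    if abs(f@RX)>40:break
E
```

```text
0.55 fx,fy -7.573470144192229 -13.586443056236394 fz 15.187008658238028 dx -36.88033926933998 hub adv 166.4143813841962 16.9 38.7
0.45 fx,fy -9.229034004870577 -14.729481848353005 fz 16.33857320809152 dx -31.39752868422993 hub adv 165.98174753192862 17.2 38.9
0.3 fx,fy -6.687440624433271 -18.582941277459234 fz 15.697455796425718 dx -22.407375957390386 hub adv 165.6229629700207 16.9 39.2
0.15 fx,fy -4.920566047893299 -13.083357957092964 fz 11.765668745502028 dx -11.793993898268626 hub adv 165.22951995782336 17.0 39.6
0 fx,fy -3.16317041477553 -16.270769177642613 fz 12.719152177968065 dx -1.9731569812742606 hub adv 164.7137384496802 17.0 39.9
-0.08 fx,fy -2.2142249831668317 -17.7091520333467 fz 13.295816179408321 dx 3.1794351254785007 hub adv 164.4701433620299 17.2 40.1
```

```bash
python3 - <<'E'
from h import *
hub=np.array([495.8,202.8])
for th in (-.12,-.16,-.2,-.25,-.3):
    p,_=knob(hub+(166.2+1)*RY,th);bot.line_to([*p,48],40,down(np.pi+A))
    s=bot.read_state();f=s["contact_force"][:2]
    k=s["tcp_pos"][:2]-hub; dx=k@RX
    print(th,"fx,fy",f@RX,f@RY,"dx",dx,round(s["width"],1),s["moment"])
    if f@RX<-14:break
bot.move_gripper(45)
p,q=knob(hub+166*RY,0)
s=bot.read_state();print(s["tcp_pos"],s["contact_force"])
bot.line_to([*s["tcp_pos"][:2],160],150,q)
p,q=knob(hub+110*RY,0)
bot.line_to([*p,250],200)
import pickle;s=bot.read_state();im=bot.camera("wrist");cv2.imwrite("pics/w7.png",im[:,:,::-1]);pickle.dump(s,open("s7.pkl","wb"))
bot.line_to([400,150,330],200);im=bot.camera("top");cv2.imwrite("pics/t3.png",im[:,:,::-1]);print(bot.read_state()["t"])
a=cv2.imread("pics/w7.png")[0:300,170:470];b=cv2.imread("pics/t3.png")[155:240,150:310]
a=cv2.resize(a,(400,400));b=cv2.resize(b,(400,212))
cv2.imwrite("pics/v.png",np.hstack([a,cv2.copyMakeBorder(b,0,188,0,0,cv2.BORDER_CONSTANT)]))
E
```

```text
-0.12 fx,fy -15.226607998124818 -9.897774596787158 dx 3.638427149668377 17.6 [-3.2  5.6  0.1]
[509.8 304.9  48. ] [0.9 0.6 0.4]
43.7083
```

View pics/v.png

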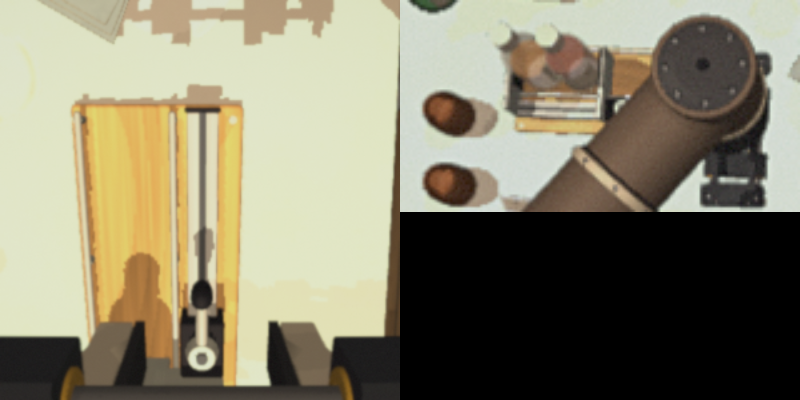

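The lever is back along the rail (hub (202,357), knob (202,295)) and both bottles stand upright close to the stop. One last look straight down at the contact gaps.

```bash
python3 - <<'E'
from h import *
import pickle
s=pickle.load(open("s7.pkl","rb"))
f=lambda x,y:[x*.75+170,y*.75]
h=ray("wrist",[f(202,357)],73,s)[0];k=ray("wrist",[f(202,293)],104,s)[0];d=h-k;print(h,k,"lever angle",np.arctan2(-d[0],d[1])-A,"adv",(h[:2]-[496,202.5])@RY)
bot.move_ptp([570,485,350],down(np.pi+A))
s=bot.read_state();im=bot.camera("wrist")[:,:,::-1];cv2.imwrite("pics/w8.png",im);print(s["t"],s["tcp_pos"])
for P in([572+.06*52,409-0,48],[575,409,76],[579,477,75]): print(proj("wrist",[P],s))
cv2.imwrite("pics/w8c.png",cv2.resize(im[30:240,220:420],None,fx=2.8,fy=2.8,interpolation=cv2.INTER_CUBIC))
E
```

```text
[506.2 366.1  73. ] [501.5 294.9 104. ] lever angle -0.005889291569146818 adv 163.90718588628428
45.1083 [570.1 484.4 350.8]
[[315.8  90.8]]
[[315.4  91.1]]
[[315.9 144.9]]
```

View pics/w8c.png

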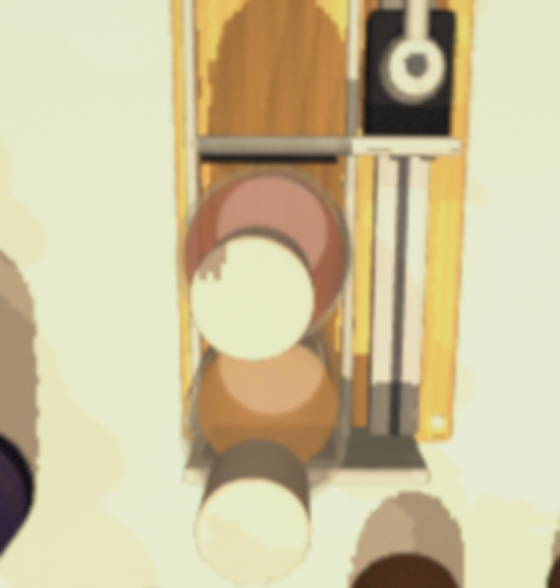

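```bash
python3 - <<'E'
from h import *
s=bot.read_state()
im=cv2.imread("pics/w8.png")
c=round(268/2.8+220)
for r in range(78,98): print(r,im[r,c-3:c+4].mean(0).astype(int), [round(ray("wrist",[[c,r]],z,s)[0][1],1) for z in(20,76,150)])
K,D,V=cam("wrist",s);print(-V[:3,:3].T@V[:3,3])
E
```

```text
78 [ 89 127 161] [np.float64(392.1), np.float64(393.2), np.float64(394.7)]
79 [121 150 167] [np.float64(393.4), np.float64(394.4), np.float64(395.7)]
80 [133 159 173] [np.float64(394.8), np.float64(395.6), np.float64(396.7)]
81 [129 155 168] [np.float64(396.1), np.float64(396.8), np.float64(397.7)]
82 [122 147 160] [np.float64(397.5), np.float64(398.0), np.float64(398.7)]
83 [112 135 147] [np.float64(398.8), np.float64(399.2), np.float64(399.7)]
84 [ 88 106 116] [np.float64(400.2), np.float64(400.4), np.float64(400.7)]
85 [54 64 70] [np.float64(401.5), np.float64(401.6), np.float64(401.7)]
86 [31 36 39] [np.float64(402.8), np.float64(402.8), np.float64(402.7)]
87 [33 44 53] [np.float64(404.2), np.float64(404.0), np.float64(403.7)]
88 [ 53  78 100] [np.float64(405.5), np.float64(405.2), np.float64(404.7)]
89 [ 74 110 141] [np.float64(406.9), np.float64(406.4), np.float64(405.8)]
90 [ 82 117 152] [np.float64(408.3), np.float64(407.6), np.float64(406.8)]
91 [ 85 114 149] [np.float64(409.6), np.float64(408.8), np.float64(407.8)]
92 [ 94 118 155] [np.float64(411.0), np.float64(410.0), np.float64(408.8)]
93 [110 133 174] [np.float64(412.3), np.float64(411.3), np.float64(409.8)]
94 [120 143 192] [np.float64(413.7), np.float64(412.5), np.float64(410.9)]
95 [122 146 196] [np.float64(415.1), np.float64(413.7), np.float64(411.9)]
96 [122 146 197] [np.float64(416.4), np.float64(414.9), np.float64(412.9)]
97 [121 146 196] [np.float64(417.8), np.float64(416.1), np.float64(413.9)]
[562.9 402.3 538.7]
```

```bash
python3 - <<'E'
from h import *
s=bot.read_state();im=cv2.imread("pics/w8.png")
for c in(345,355,362):
    print(c,[(r,im[r,c-1:c+2].mean(0).astype(int).tolist()) for r in range(180,206,2)])
for p,z in(((316,87.7),76),((355,83),85),((355,197.1),90),((340,197.1),90)):
    P=ray("wrist",[p],z,s)[0];print(p,P,"s=",P[:2]@RY)
E
```

```text
345 [(180, [79, 113, 142]), (182, [82, 106, 125]), (184, [85, 103, 113]), (186, [79, 95, 103]), (188, [77, 93, 102]), (190, [78, 92, 100]), (192, [77, 92, 101]), (194, [76, 91, 99]), (196, [86, 103, 112]), (198, [151, 184, 200]), (200, [183, 219, 229]), (202, [181, 220, 225]), (204, [190, 230, 230])]
355 [(180, [109, 129, 144]), (182, [109, 130, 144]), (184, [102, 121, 134]), (186, [78, 93, 101]), (188, [76, 90, 98]), (190, [75, 90, 97]), (192, [76, 92, 99]), (194, [76, 91, 99]), (196, [85, 102, 111]), (198, [148, 180, 197]), (200, [183, 219, 229]), (202, [182, 221, 225]), (204, [191, 231, 230])]
362 [(180, [75, 86, 94]), (182, [75, 87, 95]), (184, [75, 88, 95]), (186, [73, 88, 94]), (188, [75, 90, 97]), (190, [75, 89, 97]), (192, [76, 91, 99]), (194, [76, 91, 98]), (196, [84, 102, 111]), (198, [149, 181, 197]), (200, [180, 219, 229]), (202, [182, 222, 226]), (204, [186, 226, 227])]
(316, 87.7) [574.  404.8  76. ] s= 438.52940523373263
(355, 83) [525.6 402.1  85. ] s= 432.90138420020617
(355, 197.1) [531.2 547.4  90. ] s= 578.2628894310785
(340, 197.1) [551.2 546.2  90. ] s= 578.2538759505442
```

```bash
python3 - <<'E'
from h import *
bot.move_ptp([420,60,400],down(np.pi+A))
ims=[cv2.imread("pics/t2.png")]
t4=bot.camera("top")[:,:,::-1];cv2.imwrite("pics/t4.png",t4);ims+=[cv2.imread("pics/t3.png"),t4]
P=[proj("top",[[*(np.array([495.8,202.8])+165*RY+38*RY+x*RX),85]])[0] for x in(45,65,85)];print(P)
# bright plate-top stripe profile along columns, rows over the lane
P=np.array(P)
for im in ims:
    g=im.astype(float).mean(2);r0,r1=sorted((int(P[0][1]),int(P[2][1])));c=int(P[1][0])
    print(r0,r1,c,g[r0:r1+1,c-8:c+9].mean(0).astype(int))
print(bot.read_state()["t"])
E
```

```text
[array([229.1, 186.5]), array([229.4, 181.7]), array([229.8, 176.9])]
176 186 229 [ 97  99  94  92  89  92 100 103  67 124 118  77  72  77 103 116 118]
176 186 229 [114 112 104  95  90  92 101 105  70 125 121  77  73  78 102 119 118]
176 186 229 [117 113 106  98  90  94 102 107  71 126 123  80  73  80 105 121 121]
46.8667
```

The stop plate's edge profile in the top view is the same now as when it was pressed on the bottles with 16 N, so it shifted by less than about 0.3 mm and no play came back. Handing in.

```bash
python3 -c "
from plant import bot
print(bot.close_job())"
```

```text
the job is handed in; nothing more can be done
None
```

The job is handed in at about 47 s: the glass stands on the tray, the stop is up against both upright bottles with no measurable play, and the lever is back in the clamped position; no verdict came back.

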